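# Stir up a polishing charge, slide it under the dust hood and start the extraction

## Robot

A 6-joint arm with a two-finger parallel gripper is mounted at the origin on the work surface. World frame = base frame: x ahead of the robot, y to its left, z up, the work surface at z = 0. Lengths are in m, angles in rad, forces in N, time in s.
With the tool pointing down it reaches from about 0.375 to 0.9 m from the base axis. Payload 3.1 kg.
Tool frame: the origin (TCP) lies between the finger pads; the fingertips stand 8 mm ahead of it and the grasp point (between the pads) lies 11 mm behind it; z points along the fingers, y is the line along which they close (so a half turn about z gives the same grasp; the last joint's range is limited). The gripper opens to 87 mm and grips with 3 to 60 N. Pads are 19 mm wide; open, the fingers measure 117 mm over their backs; the gripper's body (75 mm by 190 mm) begins 51 mm behind the grasp point.
Start: joints at [0.969, 0.527, 1.433, -0, 1.181, -0.178], TCP at [0.257, 0.57, 0.231] pointing down, gripper open.
Joint ranges: [-3.08, 3.08], [-0.75, 2.2], [0.22, 2.44], [-1.43, 4.57], [0, 2.65], [-2.85, 2.85]. Speed limits (rad/s): [2.79, 2.79, 3.14, 3.14, 3.14, 3.14].

## Interface

Orientations are given as a unit quaternion [x, y, z, w].
In Python, from rig import robot, vision, job gives the robot as it stands.
- The arm moves only by the shell command python3 -m handwheel 'ROWS' [OPENING] [FORCE]. ROWS is JSON, a list of rows, each a list of 4 numbers: the shift along the tool's x, y, z as a fraction of full scale, then the turn about the tool's z as a fraction of full scale. A call has 1 to 20 rows; each row is the pose to reach, as a shift and turn from the pose commanded when the call began, along the tool's axes at that moment, turning the shorter way round; what a row does not reach only later rows make up. Full scale, the value 1, is 300 mm for a shift and 2 pi rad for a turn. A row lasts 1/12 s, in which the tool goes at most 41.7 mm and 7.16 degrees, less where a joint would pass 70% of its speed; a pose out of reach is approached as far as the arm can. A call with a number of a shift or a turn outside -1 to 1 is refused whole. A call with a gripper value outside its range is refused whole. OPENING is the opening in per cent of the stroke, from 0 (shut) to 100 (fully open), set as the call begins (- or left out, the last holds). The fingers move at their own pace and stop on an object; FORCE is the grip in N (left out, the last holds). Time passes only in rows, so rows that repeat a pose let the fingers close. It gives the time, the measured TCP pose, the force, the opening and the grip force at its end, in the units of the state.
- robot.get_obs(): the state, without advancing time (a new reading comes with each control period).
- vision.camera(name): name is "side" or "top"; returns a dict with "frame" (384x512x3 uint8, red, green, blue), "K" (3x3 intrinsics, pixels), "cam_to_world" (4x4, takes a point from camera to world coordinates). Camera axes: x right, y down, z forward; pixel columns grow to the right and rows downward; lengths in m; the calibration is good to about 2 mm. A picture is of the moment at which its call begins. There is no depth.
- job.hand_in(): hands the job in; it is judged then, once.
Trained networks look in the newest picture that a camera, given by its name, has taken for a name from the list of things; names that differ only in an ending like _2 or _b are one class to them, and where a whole thing is asked for, a point or a joint stands for the part that bears it (a point fixed in the world has none). Each returns a list of dicts, best first, with "conf" (0 to 1); they miss things now and then, are a little off and sometimes report something else, mostly with a low value. They report only what shows in the picture. A call takes as long as a camera call. They do not tell look-alikes from the thing itself.
- vision.look_for(camera, label): "point" ([row, column] in pixels, amid what is visible of it).
- vision.outline_of(camera, label): "mask" (384x512 bool, what is visible of it) and "point" ([row, column] in pixels, amid what is visible of it).
The state is a dict: "time": time; "q": joint angles; "joint_velocities": joint speeds; "joint_torque": joint torques, N m; "position": TCP position; "tool_rot": TCP orientation; "ft_force": force on the tool from outside, world axes, zero at the start; "moment": the same for the moment, N m; "grip_width": finger opening in m; "grip_force": force on a finger pad.
Only numpy, scipy, OpenCV 4.12 (cv2) and the standard library are available. Lean on these libraries where they do the work, as an engineer would, in place of code of your own. Each camera call takes 0.05 s, during which the arm holds its last target. There are 200 camera calls.

## Task

Make up the polishing media: put every hexagonal piece from the wooden board into the pan of balls, then take the stirrer and, with its foot down among the media, stir two full turns counter-clockwise (seen from above), starting and finishing at the far side of the pan. Stand the stirrer back in its cup and push the pan fully home under the clear hood. Then start the extraction by pressing the small left key, the small right key and the big middle key, in that order and one at a time; keep all the media in the pan, leave the vase and the carton alone.

Things in the scene. Friction and masses are not known exactly. Their poses are not given: they have to be found in the camera images.
- pan_floor (a point): Centre of the inner floor of a straight-sided round steel pan, 138 mm wide inside, 146 outside, rim 46 mm above this point; this floor is 27 mm above the bench. The pan is fixed on a carriage sliding on the base board. Axes: x to the far side (away from the robot), y left, z up, turned with the board by up to 7 degrees. It slides home along -y.
- handle_top (a point): Centre of the top of the carriage's handle, an upright black post 20 mm in diameter and 52 mm high standing on the carriage plate 137 mm to the left (+y) of the pan's centre, its top 75 mm above the bench. Moves with the pan. Same axes as the pan. With the pan home, its centre is still 57 mm outside the hood's mouth.
- carriage (a joint): Travel of the pan's carriage in m: 0 = pulled out, pan open to above; 0.22 = pushed home against its stop, pan under the clear hood. Grows towards -y of the pan. Stays where it is left; pushing takes about 9 N, plus a little damping.
- station: Fixed base board 170 x 475 x 10 mm with rails and hood. Origin on the bench under the pulled-out pan's centre, axes as the pan's. Board: y = -0.305 to 0.17. Clear hood: y = -0.14 to -0.30, walls at x = +-0.081, roof underside 115 and top 120 mm above the bench, grey fan box on it up to 157 mm; open towards the pan, whose rim (73 mm up) just passes under; an upright stirrer does not.
- stirrer: Wooden stirrer: a straight round rod 16 mm in diameter with a round flat foot 26 mm in diameter and 14 mm high, 165 mm long in all, 60 g. Origin at the centre of the foot's underside, z up along the rod. At the start it stands upright in its stand.
- stand_floor (a point): Centre of the inner floor of the stirrer's stand, a fixed terracotta cup 56 mm wide outside, 40 mm inside, 60 mm high; this floor is 6 mm above the bench, 54 mm below the rim.
- key_left_top (a point): Centre of the top of the small round key at the left end (+y, seen from the robot) of the black control box (100 x 175 x 30 mm, keys in a row along its length, turned by up to 15 degrees). Key 20 mm in diameter, travels 6 mm down, about 5 N for the whole way, springs back.
- key_right_top (a point): Centre of the top of the small round key at the right end (-y) of the control box, 110 mm from the left one. Same size and spring.
- key_big_top (a point): Centre of the top of the big round key in the middle of the control box, 36 mm in diameter, same travel and spring, 55 mm from each small one.
- vase_tall: Bystander: white vase 130 mm high, 84 mm wide, loose. Origin at the centre of its underside. Leave it alone.
- carton: Bystander: cardboard carton 70 x 100 x 60 mm, loose. Origin at the centre of its underside. Leave it alone.
- key_left (a joint): Travel of the small left key in m: 0 = up, 0.006 = fully down; it counts as pressed from 4 mm and as released below 2 mm.
- key_right (a joint): Travel of the small right key in m: 0 = up, 0.006 = fully down; it counts as pressed from 4 mm and as released below 2 mm.
- key_big (a joint): Travel of the big middle key in m: 0 = up, 0.006 = fully down; it counts as pressed from 4 mm and as released below 2 mm.
- hex0: White ceramic hexagonal piece of media, 20 mm across its flats, 23 mm across corners, 18 mm high, 20 g. Origin at the centre of its underside, z up along its axis; opposite flats face +-y and every 60 degrees from there. At the start on a fixed flat wooden board 160 x 160 x 6 mm, which may be on the left or the right of the bench (the control box on the other side), at least 25 mm from the next. May be absent.
- hex1: White ceramic hexagonal piece of media, 20 mm across its flats, 23 mm across corners, 18 mm high, 20 g. Origin at the centre of its underside, z up along its axis; opposite flats face +-y and every 60 degrees from there. At the start on a fixed flat wooden board 160 x 160 x 6 mm, which may be on the left or the right of the bench (the control box on the other side), at least 25 mm from the next. May be absent.
- hex2: White ceramic hexagonal piece of media, 20 mm across its flats, 23 mm across corners, 18 mm high, 20 g. Origin at the centre of its underside, z up along its axis; opposite flats face +-y and every 60 degrees from there. At the start on a fixed flat wooden board 160 x 160 x 6 mm, which may be on the left or the right of the bench (the control box on the other side), at least 25 mm from the next. May be absent.
- hex3: White ceramic hexagonal piece of media, 20 mm across its flats, 23 mm across corners, 18 mm high, 20 g. Origin at the centre of its underside, z up along its axis; opposite flats face +-y and every 60 degrees from there. At the start on a fixed flat wooden board 160 x 160 x 6 mm, which may be on the left or the right of the bench (the control box on the other side), at least 25 mm from the next. May be absent.
- ball0_center (a point): Centre of a white ceramic ball 18 mm in diameter, 12 g, one of six lying loosely about the middle of the pan at the start.
- ball1_center (a point): Centre of a white ceramic ball 18 mm in diameter, 12 g, one of six lying loosely about the middle of the pan at the start.
- ball2_center (a point): Centre of a white ceramic ball 18 mm in diameter, 12 g, one of six lying loosely about the middle of the pan at the start.
- ball3_center (a point): Centre of a white ceramic ball 18 mm in diameter, 12 g, one of six lying loosely about the middle of the pan at the start.
- ball4_center (a point): Centre of a white ceramic ball 18 mm in diameter, 12 g, one of six lying loosely about the middle of the pan at the start.
- ball5_center (a point): Centre of a white ceramic ball 18 mm in diameter, 12 g, one of six lying loosely about the middle of the pan at the start.
There are look-alikes about, which are no part of the job. Of the things shaped like the part that bears stand_floor, the terracotta one is meant.

How it is judged:
On the way, in this order (a step that is already met when the one before it is completed fails the run):
1. every hexagonal piece present is in the pan and the stirrer's foot is down among the media at the far side of the pan (horizontal distance between each of hex0, hex1, hex2, hex3 and pan_floor below 0.071 m and z of hex0 in the frame of pan_floor between -0.005 and 0.055 m and z of hex1 in the frame of pan_floor between -0.005 and 0.055 m and z of hex2 in the frame of pan_floor between -0.005 and 0.055 m and z of hex3 in the frame of pan_floor between -0.005 and 0.055 m and z of stirrer in the frame of pan_floor below 0.014 m and horizontal distance between stirrer and pan_floor below 0.066 m and x of stirrer in the frame of pan_floor above 0.017 m).
2. first turn, counter-clockwise: foot down at the near left (z of stirrer in the frame of pan_floor below 0.014 m and horizontal distance between stirrer and pan_floor below 0.066 m and x of stirrer in the frame of pan_floor below 0.006 m and y of stirrer in the frame of pan_floor above 0.012 m).
3. first turn: foot down at the near right (z of stirrer in the frame of pan_floor below 0.014 m and horizontal distance between stirrer and pan_floor below 0.066 m and x of stirrer in the frame of pan_floor below 0.006 m and y of stirrer in the frame of pan_floor below -0.012 m).
4. first turn complete: foot down at the far side again (z of stirrer in the frame of pan_floor below 0.014 m and horizontal distance between stirrer and pan_floor below 0.066 m and x of stirrer in the frame of pan_floor above 0.017 m).
5. second turn: foot down at the near left (all of step 2).
6. second turn: foot down at the near right (all of step 3).
7. second turn complete: foot down at the far side, and at least two of the balls lie 10 mm or more from where they began (all of step 4 and (distance of each of ball0_center, ball1_center from where it was at the start of the episode above 0.01 m or distance of each of ball0_center, ball2_center from where it was at the start of the episode above 0.01 m or distance of each of ball0_center, ball3_center from where it was at the start of the episode above 0.01 m or distance of each of ball0_center, ball4_center from where it was at the start of the episode above 0.01 m or distance of each of ball0_center, ball5_center from where it was at the start of the episode above 0.01 m or distance of each of ball1_center, ball2_center from where it was at the start of the episode above 0.01 m or distance of each of ball1_center, ball3_center from where it was at the start of the episode above 0.01 m or distance of each of ball1_center, ball4_center from where it was at the start of the episode above 0.01 m or distance of each of ball1_center, ball5_center from where it was at the start of the episode above 0.01 m or distance of each of ball2_center, ball3_center from where it was at the start of the episode above 0.01 m or distance of each of ball2_center, ball4_center from where it was at the start of the episode above 0.01 m or distance of each of ball2_center, ball5_center from where it was at the start of the episode above 0.01 m or distance of each of ball3_center, ball4_center from where it was at the start of the episode above 0.01 m or distance of each of ball3_center, ball5_center from where it was at the start of the episode above 0.01 m or distance of each of ball4_center, ball5_center from where it was at the start of the episode above 0.01 m)).
8. pan pushed home under the hood (slide within 8 mm of its end) and the stirrer back in its stand, then the small left key pressed (4 mm or more) alone (value of joint carriage above 0.212 m and horizontal distance between stirrer and stand_floor below 0.012 m and z of stirrer in the frame of stand_floor below 0.012 m and value of joint key_left above 0.004 m and value of joint each of key_right, key_big below 0.002 m).
9. then the small right key pressed alone, the pan still home (value of joint carriage above 0.212 m and value of joint key_right above 0.004 m and value of joint each of key_left, key_big below 0.002 m).
10. then the big middle key pressed alone, the pan still home (value of joint carriage above 0.212 m and value of joint key_big above 0.004 m and value of joint each of key_left, key_right below 0.002 m).
At the end, for the whole second after the job is handed in: Carriage at 0.212 m or more; all hexagonal pieces present and all six balls inside the pan (within 71 mm of its centre and under 55 mm above its floor); stirrer upright in its stand (foot within 12 mm of the centre and 12 mm of the floor, tilt below 0.3 rad) and at rest; all keys up (value of joint carriage above 0.212 m and horizontal distance between each of hex0, hex1, hex2, hex3, ball0_center, ball1_center, ball2_center, ball3_center, ball4_center, ball5_center and pan_floor below 0.071 m and z of hex0 in the frame of pan_floor between -0.005 and 0.055 m and z of hex1 in the frame of pan_floor between -0.005 and 0.055 m and z of hex2 in the frame of pan_floor between -0.005 and 0.055 m and z of hex3 in the frame of pan_floor between -0.005 and 0.055 m and z of ball0_center in the frame of pan_floor between -0.005 and 0.055 m and z of ball1_center in the frame of pan_floor between -0.005 and 0.055 m and z of ball2_center in the frame of pan_floor between -0.005 and 0.055 m and z of ball3_center in the frame of pan_floor between -0.005 and 0.055 m and z of ball4_center in the frame of pan_floor between -0.005 and 0.055 m and z of ball5_center in the frame of pan_floor between -0.005 and 0.055 m and horizontal distance between stirrer and stand_floor below 0.012 m and z of stirrer in the frame of stand_floor below 0.012 m and angle between stirrer's own z axis and vertical below 0.3 rad and linear speed of stirrer below 0.02 m/s and value of joint each of key_left, key_right, key_big below 0.002 m); the robot touches nothing.
It fails at once if the tall vase moved more than 40 mm or tipped over (distance of vase_tall from where it was at the start of the episode above 0.04 m or angle between vase_tall's own z axis and vertical above 0.4 rad).
It fails at once if the carton moved more than 40 mm or tipped over (distance of carton from where it was at the start of the episode above 0.04 m or angle between carton's own z axis and vertical above 0.4 rad).
It fails at once if two keys pressed at the same time (value of joint each of key_left, key_right above 0.003 m or value of joint each of key_left, key_big above 0.003 m or value of joint each of key_right, key_big above 0.003 m).
Of hex0, hex1, hex2, hex3 only 2 to 4 are there at a start; the rules pass over those that are not, and their reading is None.
At some moment in a run one of hex0, hex1, hex2, hex3 may be knocked a few centimetres aside while the robot is not near it.
Once in a run the grip may slacken for a moment while it holds something.
It also fails if it takes over 210 s, if anything falls off the work surface, if the arm or the gripper's body presses on something with over 40 N, if the wrist force passes 120 N, or if a joint passes its speed limit or range.

## Working session

There is one attempt and no reset: what is moved stays moved. The work goes in short steps, Python scripts to look and compute and a shell command to move; the robot and the scene stay as the last step left them, time stands still between calls to the robot, and variables do not carry over. Pictures are saved under pics/ and viewed, at most 14 in all, crops included, and the job is handed in when it is done.

```bash
ls; mkdir -p pics
cat > h.py <<'E'
import numpy as np, cv2
from rig import robot, vision, job
from scipy.spatial.transform import Rotation as R
def snap(c,fn=None):
    d=vision.camera(c)
    if fn: cv2.imwrite('pics/'+fn,d['frame'][:,:,::-1])
    return d
def ray(d,rc,z):
    T=np.array(d['cam_to_world']);v=T[:3,:3]@np.linalg.inv(d['K'])@np.array([rc[1],rc[0],1.]);o=T[:3,3]
    return o+v*(z-o[2])/v[2]
def proj(d,p):
    T=np.linalg.inv(np.array(d['cam_to_world']));q=np.array(d['K'])@(T[:3,:3]@np.array(p)+T[:3,3]);return q[[1,0]]/q[2]
def tri(ds,rcs):
    A=np.zeros((3,3));b=np.zeros(3)
    for d,rc in zip(ds,rcs):
        T=np.array(d['cam_to_world']);v=T[:3,:3]@np.linalg.inv(d['K'])@np.array([rc[1],rc[0],1.]);v/=np.linalg.norm(v)
        P=np.eye(3)-np.outer(v,v);A+=P;b+=P@T[:3,3]
    return np.linalg.solve(A,b)
def rows(target,yaw=None):
    "shift in full-scale fractions to a world target; yaw = world angle of tool y line"
    o=robot.get_obs();Rm=R.from_quat(o['tool_rot']).as_matrix()
    s=Rm.T@(np.array(target)-o['position'])/0.3
    t=0
    if yaw is not None:
        y0=np.arctan2(Rm[1,1],Rm[0,1]); dy=(yaw-y0+np.pi/2)%np.pi-np.pi/2
        t=-dy/(2*np.pi)
    return np.round(s,4),round(t,4)
E
python3 - <<'E'
from h import *
o=robot.get_obs();print(o)
print(R.from_quat(o['tool_rot']).as_matrix().round(3))
for c in('top','side'):
    d=snap(c,c+'0.png');print(c,np.array(d['cam_to_world']).round(3).tolist(),np.array(d['K']).tolist())
    for l in ['pan_floor','handle_top','stirrer','stand_floor','key_left_top','key_right_top','key_big_top','vase_tall','carton','hex0','ball0_center']:
        r=vision.look_for(c,l);print(c,l,[(np.round(x['point'],1).tolist(),round(x['conf'],2)) for x in r])
E
```

```text
pics
{'time': 0.0, 'q': array([ 9.68515467e-01,  5.28432137e-01,  1.43388958e+00, -1.70466388e-05,
        1.18140125e+00, -1.78488603e-01]), 'joint_velocities': array([ 0.00115456,  0.00108893, -0.00237199,  0.00038361,  0.00056325,
        0.00120518]), 'joint_torque': array([ 2.08615011e-04, -4.40045857e+01, -1.76588452e+01,  6.31626067e-02,
        5.82159008e-02, -1.46714096e-04]), 'position': array([0.25657454, 0.5691281 , 0.22959657]), 'tool_rot': array([ 2.10310705e-01,  9.77634018e-01, -9.88014441e-04, -3.98049556e-04]), 'ft_force': array([-0.56287046, -0.20313126, -0.48845467]), 'moment': array([ 0.00962757, -0.0128797 , -0.01992779]), 'grip_force': 0.0, 'grip_width': 0.08679055542290556}
[[-0.912  0.411 -0.001]
 [ 0.411  0.912 -0.002]
 [ 0.    -0.002 -1.   ]]
top [[0.011, -0.986, 0.167, 0.463], [-1.0, -0.009, 0.011, -0.012], [-0.009, -0.167, -0.986, 1.041], [0.0, 0.0, 0.0, 1.0]] [[356.3476086625111, 0.0, 254.67595437730364], [0.0, 356.3476086625111, 190.354368895253], [0.0, 0.0, 1.0]]
top pan_floor [([198.0, 208.7], 0.61)]
top handle_top [([198.9, 210.2], 0.81)]
top stirre
[... 426 characters left out ...]
87], [-0.345, -0.694, 0.632, -0.7], [-0.017, -0.668, -0.744, 0.907], [0.0, 0.0, 0.0, 1.0]] [[358.73833001781566, 0.0, 254.78431732257792], [0.0, 358.73833001781566, 191.30850413631882], [0.0, 0.0, 1.0]]
side pan_floor [([176.6, 236.9], 0.91)]
side handle_top [([174.1, 237.9], 0.96)]
side stirrer [([122.1, 241.6], 0.67), ([195.7, 190.5], 0.6)]
side stand_floor [([236.7, 206.7], 0.66), ([214.7, 194.6], 0.57), ([175.7, 235.7], 0.48)]
side key_left_top [([178.2, 234.0], 0.45), ([305.8, 246.1], 0.37)]
side key_right_top []
side key_big_top [([326.4, 256.9], 0.71), ([193.8, 191.9], 0.16)]
side vase_tall [([123.6, 240.2], 0.81)]
side carton [([181.3, 310.5], 0.97)]
side hex0 []
side ball0_center []
```

Run:
```python
import cv2,numpy as np
t=cv2.imread('pics/top0.png');s=cv2.imread('pics/side0.png')
# crop 384x512 -> upscale 1.55
for n,i in(('t',t),('s',s)): cv2.imwrite(f'pics/{n}0b.png',cv2.resize(i,None,fx=1.5625,fy=1.5625,interpolation=cv2.INTER_CUBIC))
```

```text
(no output)
```

View pics/t0b.png

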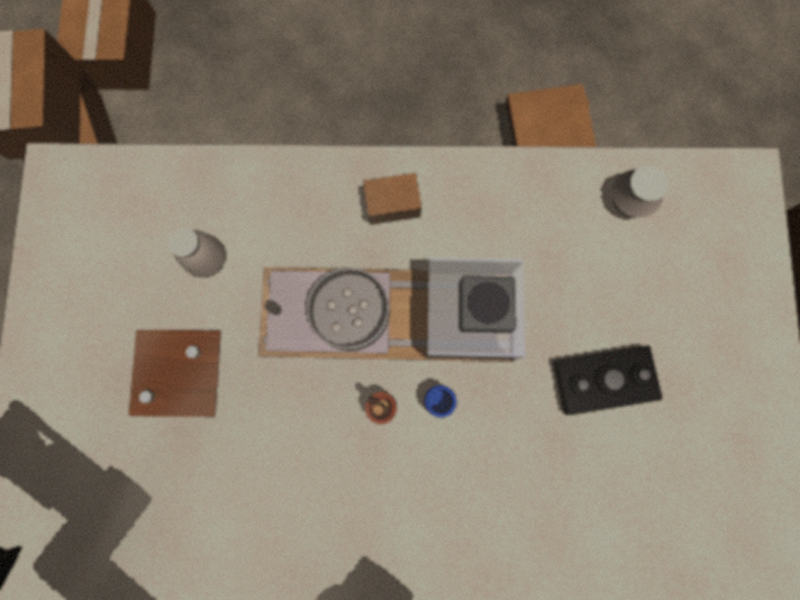

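View pics/s0b.png

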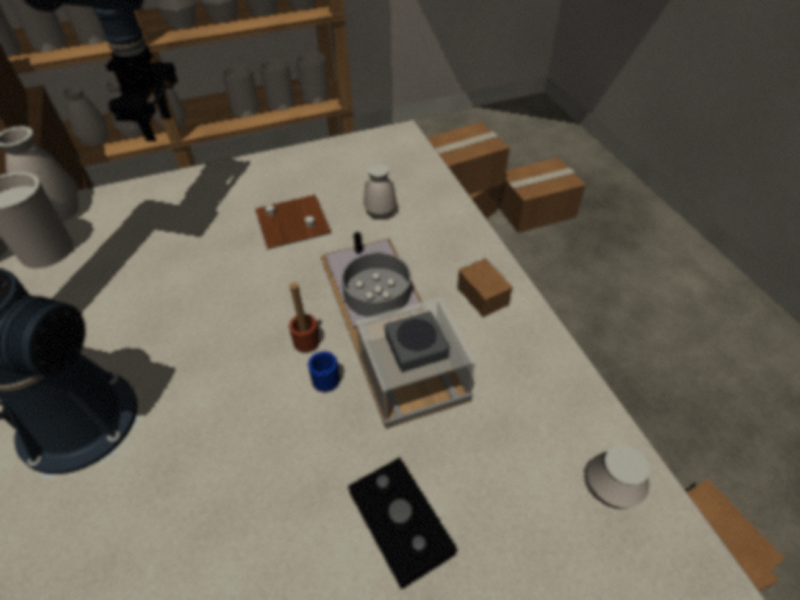

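Top view (800-px picture): the hexes are at (352,192) and (397,145) on the left board, and the pan is at (310,347). Two cups could be the stand: terracotta at (406,379), which holds the wooden stirrer, and blue at (400,440). The terracotta one fits the description. The control box is on the right at (380,608). There are vases at (250,200) and (195,640), and the carton is at (197,392).

Run:
```python
from h import *
t=snap('top','top1.png')
print({l:[(np.round(x['point'],1).tolist(),int(x['mask'].sum()),round(x['conf'],2)) for x in vision.outline_of('top',l)] for l in ['hex0','stand_floor','pan_floor','stirrer','key_left_top']})
s=snap('side','side1.png')
f=t['frame'].astype(int)
def blob(d,rc,r,cond):
    m=np.zeros(d['frame'].shape[:2],bool); a,b=int(rc[0]),int(rc[1]); m[a-r:a+r+1,b-r:b+r+1]=True
    m&=cond(d['frame'].astype(int)); ys,xs=np.nonzero(m); return np.array([ys.mean(),xs.mean()]),m.sum()
for rc in [(352/1.5625,192/1.5625),(397/1.5625,145/1.5625)]:
    c,n=blob(t,rc,8,lambda f:(f[:,:,2]>110)); print('hex top',c,n,ray(t,c,.024+.0))
for rc in [(220/1.5625,309/1.5625),(209/1.5625,269/1.5625)]:
    c,n=blob(s,rc,7,lambda f:(f[:,:,2]>110)); print('hex side',c,n,ray(s,c,.02))
g=lambda r,c,z:print(r,c,z,ray(t,(r/1.5625,c/1.5625),z).round(4))
print('keys');[g(*a) for a in [(385,583,.033),(380,614,.033),(375,645,.033)]]
print('board corners');[g(*a) for a in [(267,265,.01),(356,260,.01)]]
print('pan rim');g(310,347,.073); print('handle');g(307,273,.075)
print('cup');g(406,380,.06)
for nm,d,(r,c) in (('cup',t,(258,262)),('pan',t,(198,210)),('scup',s,(205,200)),('key',t,(243,388))):
    crop=d['frame'][r-40:r+40,c-50:c+50,::-1]; cv2.imwrite(f'pics/c_{nm}.png',cv2.resize(crop,(400,320),interpolation=cv2.INTER_CUBIC))
a=[cv2.imread(f'pics/c_{n}.png') for n in('cup','pan','scup','key')]
cv2.imwrite('pics/crop.png',np.vstack([np.hstack(a[:2]),np.hstack(a[2:])])[:600])
```

```text
{'hex0': [([223.1, 118.9], 44, 0.57)], 'stand_floor': [([259.5, 280.9], 341, 0.78), ([266.7, 243.1], 241, 0.67)], 'pan_floor': [([199.7, 208.8], 3887, 0.57)], 'stirrer': [], 'key_left_top': [([244.5, 373.7], 29, 0.62)]}
hex top [224.95  122.175] 40 [0.53170598 0.37668001 0.024     ]
hex top [253.7804878   92.36585366] 41 [0.44972553 0.45513419 0.024     ]
hex side [139.90909091 197.36363636] 11 [0.53452836 0.38185989 0.02      ]
hex side [128.59259259 171.11111111] 81 [0.45397583 0.48772679 0.02      ]
keys
385 583 0.033 [ 0.4787 -0.3328  0.033 ]
380 614 0.033 [ 0.4881 -0.3883  0.033 ]
375 645 0.033 [ 0.4975 -0.444   0.033 ]
board corners
267 265 0.01 [0.6942 0.2525 0.01  ]
356 260 0.01 [0.5256 0.2532 0.01  ]
pan rim
310 347 0.073 [0.6039 0.0879 0.073 ]
handle
307 273 0.075 [0.6077 0.218  0.075 ]
cup
406 380 0.06 [0.4386 0.0277 0.06  ]
```

View pics/crop.png

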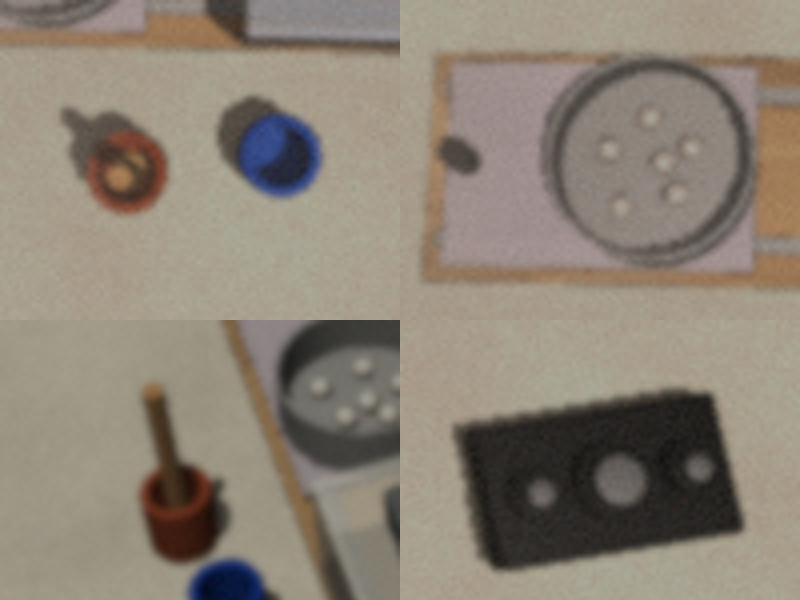

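The crop confirms the stand: the terracotta cup (top px row 260, col 244) has the wooden rod in it, while the blue cup (256,282) is empty. The pan holds six balls. The keys are at about (241,373), (238,393) and (235,413) in native pixels.

Run:
```python
from h import *
from scipy.optimize import least_squares
t=snap('top');s=snap('side')
def st(p,q): return np.array([p[0],p[1]])*0+q
# station fit: crop pan origin (158,160) scale 4
cp=lambda x,y:(158+y/4,160+(x-400)/4)
P=[((.085,.17,.01),cp(440,52)),((-.085,.17,.01),cp(422,279)),((0,.137,.075),cp(448,148))]
S=[((.073*np.cos(a),.073*np.sin(a),.073)) for a in np.linspace(0,6.28,9)]
def W(p,l):
    c,n=np.cos(p[2]),np.sin(p[2]);return np.array([p[0]+c*l[0]-n*l[1],p[1]+n*l[0]+c*l[1],l[2]])
k=[W]
# hood/board right corners in 800px top picture, side picture
P2=[((-.081,-.14,.12),(356,429)),((.081,-.14,.12),(262,429)),((.081,-.3,.12),(263,522)),((-.081,-.3,.12),(357,523))]
P+= [(a,(r/1.5625,c/1.5625)) for a,(r,c) in P2]
f=lambda p:np.concatenate([proj(t,W(p,a))-np.array(b) for a,b in P])
r=least_squares(f,[.607,.083,0],loss='soft_l1');print('station',r.x,f(r.x).reshape(-1,2).round(1).tolist())
im=t['frame'][:,:,::-1].copy();im=cv2.resize(im,None,fx=4,fy=4,interpolation=cv2.INTER_CUBIC)
def dot(l,col):
    q=proj(t,W(r.x,l))*4+1.5; cv2.circle(im,(int(q[1]),int(q[0])),2,col,-1)
for a in np.linspace(0,6.28,40): dot((.073*np.cos(a),.073*np.sin(a),.073),(0,0,255)); dot((.069*np.cos(a),.069*np.sin(a),.027),(0,255,0))
dot((0,.137,.075),(255,0,0))
# stirrer/cup
cup=ray(t,(260.5,243.75),.06);rod=ray(t,(262.5,241.75),.171);rod3=tri([t,s],[(262.5,241.75),(182.5,188)])
print('cup',cup,'rod',rod,'tri',rod3)
for a in np.linspace(0,6.28,30):
    q=proj(t,cup+[.028*np.cos(a),.028*np.sin(a),0])*4+1.5;cv2.circle(im,(int(q[1]),int(q[0])),1,(255,255,0),-1)
kc=lambda x,y:(203+(y-320)/4,338+x/4)
for n,x,y in(('L',541,492),('B',620,480),('R',699,467)): print(n,ray(t,kc(x-400,y),.036),end='')
print()
g=lambda r,c,z:print(ray(t,(r/1.5625,c/1.5625),z).round(3))
print('vase top');g(243,184,.13);print('vase base mid');g(262,205,0.02);print('carton');g(195,390,.06)
cv2.imwrite('pics/fit.png',im[560:1140,580:1380])
for p in [(.5317,.3767),(.4497,.4551),(r.x[0],r.x[1]),(cup[0],cup[1])]: print(rows([*p,.2],np.pi/2))
```

```text
station [ 0.60648138  0.08714343 -0.02126387] [[-0.4, -1.3], [0.2, -1.1], [0.9, 0.5], [-0.3, -1.2], [-1.4, 0.2], [-0.3, 1.2], [1.0, 0.9]]
cup [0.43682186 0.02616583 0.06      ] rod [0.43505108 0.02656572 0.171     ] tri [0.43707287 0.02637225 0.17026651]
L [ 0.47971023 -0.33221525  0.036     ]B [ 0.48854678 -0.38734899  0.036     ]R [ 0.49808928 -0.44262458  0.036     ]
vase top
[0.708 0.361 0.13 ]
vase base mid
[0.701 0.364 0.02 ]
carton
[0.821 0.015 0.06 ]
(array([-1.0993, -0.2099,  0.1019]), np.float64(-0.0674))
(array([-0.7426, -0.0841,  0.1019]), np.float64(-0.0674))
(array([-1.7234, -0.9872,  0.1019]), np.float64(-0.0674))
(array([-1.2915, -1.405 ,  0.1018]), np.float64(-0.0674))
```

View pics/fit.png

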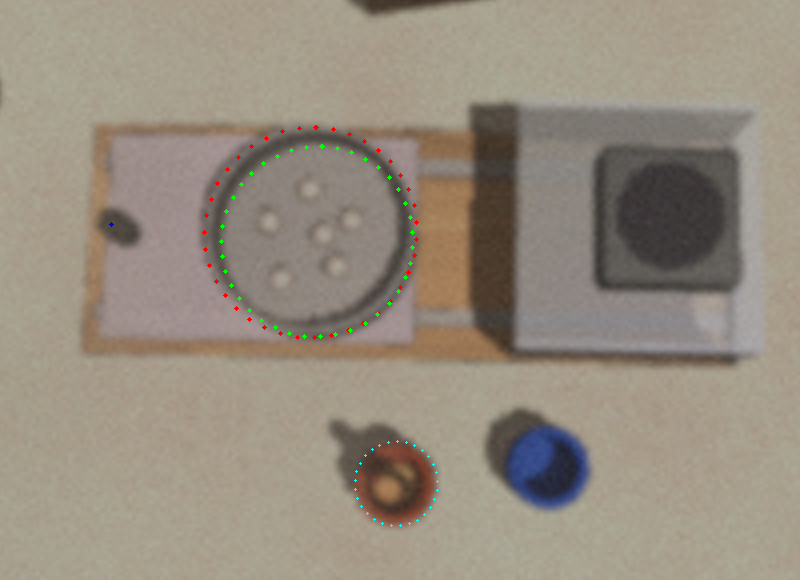

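```bash
python3 -m handwheel '[[-0.743,-0.084,0.2,-0.0674],[-0.743,-0.084,0.435,-0.0674],[-0.743,-0.084,0.435,-0.0674],[-0.743,-0.084,0.435,-0.0674],[-0.743,-0.084,0.435,-0.0674],[-0.743,-0.084,0.435,-0.0674],[-0.743,-0.084,0.435,-0.0674],[-0.743,-0.084,0.435,-0.0674],[-0.743,-0.084,0.435,-0.0674],[-0.743,-0.084,0.435,-0.0674]]' 70
python3 - <<'E'
from h import *
print(R.from_quat(robot.get_obs()['tool_rot']).as_matrix().round(3))
print(rows([.4497,.4551,.010],np.pi/2))
t=snap('top')
for rc in [(225,122.2),(253.8,92.4)]:
    m=np.zeros((384,512),bool);a,b=int(rc[0]),int(rc[1]);m[a-20:a+21,b-20:b+21]=True
    m&=t['frame'][:,:,2]>110;y,x=np.nonzero(m);print(m.sum(),y.mean() if len(y) else 0,x.mean() if len(y) else 0)
s=snap('side','side2.png')
E
```

```text
time: 2.48
position: [0.4489, 0.4562, 0.101]
tool_rot: [-0.0, 1.0, 0.001, 0.0]
ft_force: [0.2, 0.6, 0.1]
grip_width: 0.061
grip_force: 0.0
[[-1.    -0.001  0.   ]
 [-0.001  1.     0.001]
 [-0.     0.001 -1.   ]]
(array([-0.0024, -0.0038,  0.3034]), np.float64(0.0001))
366 214.45901639344262 126.14754098360656
48 270.0416666666667 109.04166666666667
```

```bash
python3 -m handwheel '[[-0.002,-0.004,0.14,0],[-0.002,-0.004,0.24,0],[-0.002,-0.004,0.283,0],[-0.002,-0.004,0.283,0],[-0.002,-0.004,0.283,0]]' 70
python3 -m handwheel '[[0,0,0,0],[0,0,0,0],[0,0,0,0],[0,0,0,0],[0,0,0,0],[0,0,0,0]]' 0 30
```

```text
time: 3.0
position: [0.4498, 0.4551, 0.0162]
tool_rot: [-0.001, 1.0, 0.0, 0.0]
ft_force: [-0.1, -0.4, 0.4]
grip_width: 0.061
grip_force: 0.0
time: 3.5
position: [0.4504, 0.4539, 0.0152]
tool_rot: [0.0, 1.0, 0.0, 0.0]
ft_force: [-0.4, -0.4, -0.0]
grip_width: 0.0287
grip_force: 0.0
```

```bash
python3 -m handwheel '[[0,0,0,0],[0,0,0,0],[0,0,0,0],[0,0,0,0],[0,0,0,0]]' 0 30
python3 -m handwheel '[[0,0,-0.1,0],[0,0,-0.2,0],[0,0,-0.35,0],[0,0,-0.4,0],[0,0,-0.4,0]]' 0 30
python3 -c "
from h import *
print(rows([.59,.10,.12],np.pi/2))
snap('top','top3.png')
print(rows([.5317,.3767,.1],np.pi/2))"
```

```text
time: 3.92
position: [0.4504, 0.4538, 0.0151]
tool_rot: [0.0, 1.0, -0.0, -0.0]
ft_force: [0.7, -0.6, 0.4]
grip_width: 0.0197
grip_force: 30.0
time: 4.33
position: [0.4533, 0.4561, 0.1408]
tool_rot: [0.0, 1.0, 0.003, 0.005]
ft_force: [0.7, 1.2, 0.2]
grip_width: 0.0198
grip_force: 30.0
(array([-0.4551, -1.1874,  0.0658]), np.float64(-0.0))
(array([-0.2654, -0.2614,  0.1274]), np.float64(-0.0))
```

```bash
python3 -m handwheel '[[-0.2,-0.5,0,0],[-0.362,-0.9,0,0],[-0.362,-0.9,0,0],[-0.362,-0.9,0,0],[-0.362,-0.9,0,0],[-0.362,-0.9,0,0],[-0.362,-0.9,0,0],[-0.362,-0.9,0,0]]'
python3 -m handwheel '[[0,-0.343,0,0],[0,-0.343,0,0],[0,-0.343,0,0],[0,-0.343,0.15,0],[0,-0.343,0.27,0],[0,-0.343,0.27,0],[0,-0.343,0.27,0]]'
```

```text
time: 5.05
position: [0.5616, 0.1768, 0.1335]
tool_rot: [0.004, 1.0, -0.002, -0.0]
ft_force: [0.7, 0.0, 0.4]
grip_width: 0.0198
grip_force: 30.0
time: 5.63
position: [0.5585, 0.0811, 0.0499]
tool_rot: [0.001, 1.0, 0.0, -0.002]
ft_force: [2.2, 0.7, -2.3]
grip_width: 0.0197
grip_force: 31.8
```

```bash
python3 -c "
from h import *
print(rows([.562,.083,.055],np.pi/2))"
```

```text
(array([-0.0116,  0.0064, -0.0172]), np.float64(-0.0002))
```

```bash
python3 -m handwheel '[[0,0,0,0],[0,0,0,0],[0,0,0,0],[0,0,-0.1,0],[0,0,-0.25,0],[0,0,-0.25,0],[0,0,-0.25,0],[0.03,0.3,-0.25,0],[0.03,0.3,-0.25,0],[0.03,0.3,-0.25,0]]' 42
python3 - <<'E'
from h import *
print(robot.get_obs()['position'])
t=snap('top','top4.png');s=snap('side','side4.png')
for c in('top','side'):print([(np.round(x['point'],1).tolist(),int(x['mask'].sum()),round(x['conf'],2)) for x in vision.outline_of(c,'hex0')])
im=np.hstack([cv2.resize(t['frame'][150:270,80:240,::-1],(400,300)),cv2.resize(s['frame'][110:230,150:310,::-1],(400,300))])
cv2.imwrite('pics/v4.png',im)
E
```

```text
time: 6.47
position: [0.5468, 0.1753, 0.1282]
tool_rot: [-0.001, 1.0, 0.001, -0.002]
ft_force: [-0.4, -0.0, -1.1]
grip_width: 0.0365
grip_force: 0.0
[0.54675961 0.17525952 0.1282288 ]
[([214.2, 229.4], 32, 0.52)]
[]
```

View pics/v4.png

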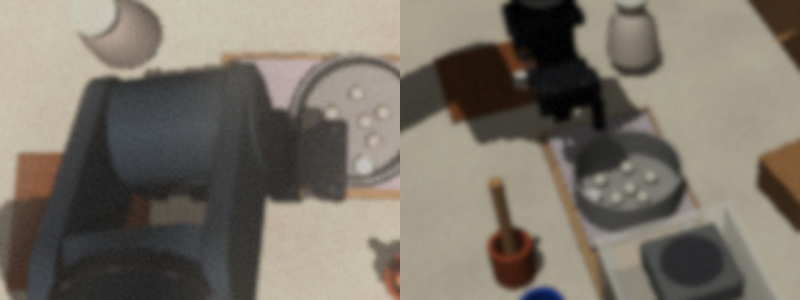

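The first hex is in the pan at its near side (left crop row 165, col 362). The second is still on the board (right crop row 75, col 520).

```bash
python3 -m handwheel '[[0.05,0.671,0,0],[0.05,0.671,0,0],[0.05,0.671,0,0],[0.05,0.671,0,0],[0.05,0.671,0,0],[0.05,0.671,0,0],[0.05,0.671,0.1,0],[0.05,0.671,0.2,0],[0.05,0.671,0.2,0]]' 75
python3 - <<'E'
from h import *
s=snap('side','side5.png')
print(rows([.5317,.3767,.0155],np.pi/2))
c=s['frame'][90:210,130:290,::-1];cv2.imwrite('pics/v5.png',cv2.resize(c,(640,480),interpolation=cv2.INTER_CUBIC))
E
```

```text
time: 7.42
position: [0.5313, 0.3684, 0.0632]
tool_rot: [0.001, 1.0, -0.003, -0.006]
ft_force: [-2.9, -0.2, 0.0]
grip_width: 0.0651
grip_force: 0.0
(array([0.0017, 0.0263, 0.167 ]), np.float64(-0.0003))
```

View pics/v5.png

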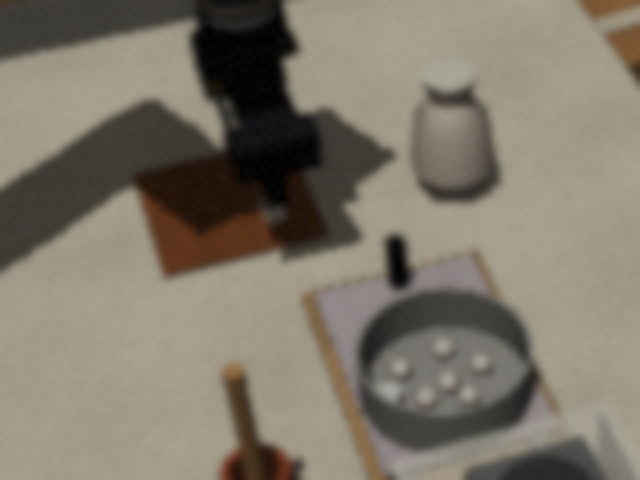

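The second hex shows under the front finger at crop (205,280), matching its measured place, so I'm going down on it.

```bash
python3 -m handwheel '[[0,0.01,0,0],[0,0.01,0.1,0],[0,0.01,0.156,0],[0,0.01,0.156,0],[0,0.01,0.156,0]]' 75
python3 -m handwheel '[[0,0,0,0],[0,0,0,0],[0,0,0,0],[0,0,0,0],[0,0,0,0],[0,0,0,0],[0,0,0,0],[0,0,0,0],[0,0,0,0],[0,0,0,0],[0,0,0,0],[0,0,0,0]]' 0 30
```

```text
time: 7.88
position: [0.5358, 0.375, 0.0234]
tool_rot: [0.001, 1.0, 0.0, 0.0]
ft_force: [0.3, -0.3, 1.1]
grip_width: 0.0654
grip_force: 0.0
time: 8.88
position: [0.535, 0.3754, 0.0224]
tool_rot: [0.0, 1.0, 0.0, 0.0]
ft_force: [-0.0, 0.6, 1.4]
grip_width: 0.0206
grip_force: 30.0
```

```bash
python3 -m handwheel '[[0,0,-0.1,0],[0,0,-0.2,0],[0,0,-0.36,0],[-0.173,-0.961,-0.36,0],[-0.173,-0.961,-0.36,0],[-0.173,-0.961,-0.36,0],[-0.173,-0.961,-0.36,0],[-0.173,-0.961,-0.36,0],[-0.173,-0.961,-0.36,0],[-0.173,-0.961,-0.36,0],[-0.173,-0.961,-0.36,0],[-0.173,-0.961,-0.36,0],[-0.173,-0.961,-0.25,0],[-0.173,-0.961,-0.14,0],[-0.173,-0.961,-0.14,0],[-0.173,-0.961,-0.14,0]]' 0 40
python3 -c "
from h import *
print(rows([.587,.087,.065],np.pi/2))"
```

```text
time: 10.22
position: [0.5845, 0.0884, 0.0627]
tool_rot: [-0.001, 1.0, 0.0, -0.003]
ft_force: [-0.5, -0.2, -0.0]
grip_width: 0.0205
grip_force: 40.0
(array([-0.0082, -0.0048, -0.0077]), np.float64(0.0002))
```

```bash
python3 -m handwheel '[[0,0,0,0],[0,0,0,0],[0,0,0,0],[0,0,0,0],[0,0,-0.1,0],[0,0,-0.3,0],[0,0,-0.6,0],[0,0,-0.6,0],[0,0,-0.6,0],[0.2,-0.15,-0.6,0],[0.492,-0.208,-0.6,0],[0.492,-0.208,-0.6,0],[0.492,-0.208,-0.6,0],[0.492,-0.208,-0.6,0],[0.492,-0.208,-0.6,0]]' 60
python3 - <<'E'
from h import *
print(robot.get_obs()['position'],rows([.437,.0263,.24],np.pi/2))
t=snap('top','top6.png');s=snap('side','side6.png')
im=np.hstack([cv2.resize(t['frame'][150:270,80:240,::-1],(400,300)),cv2.resize(s['frame'][110:230,150:310,::-1],(400,300))])
cv2.imwrite('pics/v6.png',im)
E
```

```text
time: 11.47
position: [0.4372, 0.0244, 0.2453]
tool_rot: [0.001, 1.0, -0.0, 0.0]
ft_force: [0.8, 0.2, 0.5]
grip_width: 0.0518
grip_force: 0.0
[0.43721862 0.02443583 0.24525275] (array([0.0008, 0.0062, 0.0175]), np.float64(-0.0003))
```

View pics/v6.png

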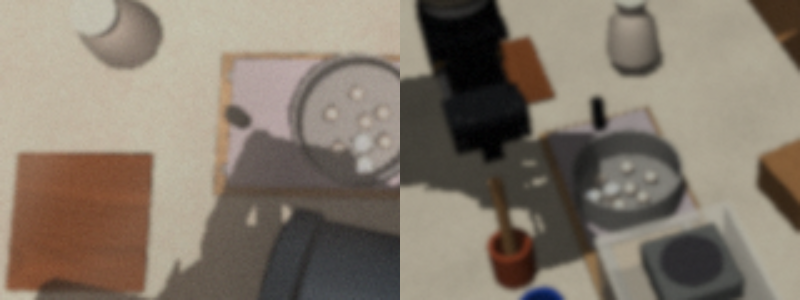

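Both hexes are in the pan (left crop (143,363) and (165,363)) and the wooden board is empty. The stirrer is next.

```bash
python3 -m handwheel '[[0,0.006,0.1,0],[0,0.006,0.2,0],[0,0.006,0.3,0],[0,0.006,0.418,0],[0,0.006,0.418,0],[0,0.006,0.418,0],[0,0.006,0.418,0]]' 60
python3 -m handwheel '[[0,0,0,0],[0,0,0,0],[0,0,0,0],[0,0,0,0],[0,0,0,0],[0,0,0,0],[0,0,0,0],[0,0,0,0],[0,0,0,0],[0,0,0,0]]' 0 50
```

```text
time: 12.15
position: [0.441, 0.0263, 0.1199]
tool_rot: [-0.0, 1.0, -0.0, 0.001]
ft_force: [-0.2, -0.5, -0.2]
grip_width: 0.0523
grip_force: 0.0
time: 12.98
position: [0.4393, 0.0263, 0.1192]
tool_rot: [0.0, 1.0, -0.0, 0.0]
ft_force: [-1.2, -0.0, 5.6]
grip_width: 0.0153
grip_force: 50.0
```

```bash
python3 -m handwheel '[[0,0,-0.05,0],[0,0,-0.15,0],[0,0,-0.25,0],[0,0,-0.36,0],[0,0,-0.36,0],[0,0,-0.36,0]]'
python3 - <<'E'
from h import *
t=snap('top','top7.png')
for f in('top6.png','top7.png'):
    im=cv2.imread('pics/'+f)
    for x,y in((357,92),(331,113),(365,121),(383,112),(383,142),(340,147),(363,143),(363,165)):
        r0,c0=150+y*.4,80+x*.4;p=im[int(r0)-3:int(r0)+4,int(c0)-3:int(c0)+4].sum(2).astype(float);p-=np.percentile(p,60);p[p<0]=0
        gy,gx=np.mgrid[-3:4,-3:4];r=int(r0)+(p*gy).sum()/p.sum();c=int(c0)+(p*gx).sum()/p.sum()
        w=ray(t,(r,c),.038)-[.607,.087,0];print(f,(w[:2]*1000).round(),end=' ')
    print()
print(robot.get_obs()['position'],robot.get_obs()['grip_width'])
E
```

```text
time: 13.48
position: [0.4401, 0.0263, 0.2282]
tool_rot: [0.0, 1.0, -0.0, 0.002]
ft_force: [-0.6, 1.1, -0.3]
grip_width: 0.015
grip_force: 50.0
top6.png [35.  4.] top6.png [11. 32.] top6.png [ 2. -7.] top6.png [ 13. -27.] top6.png [-20. -30.] top6.png [-22.  20.] top6.png [-21.  -4.] top6.png [-46.  -7.] 
top7.png [36.  4.] top7.png [11. 32.] top7.png [ 3. -7.] top7.png [ 13. -27.] top7.png [-20. -30.] top7.png [-24.  21.] top7.png [-21.  -3.] top7.png [-46.  -8.] 
[0.43885906 0.02646907 0.22688278] 0.015281025896130118
```

```bash
python3 -m handwheel '[[-0.1,0.02,0,0],[-0.2,0.04,0,0],[-0.32,0.06,0,0],[-0.44,0.09,0,0],[-0.56,0.12,0,0],[-0.66,0.12,0,0],[-0.697,0.12,0,0],[-0.697,0.12,0,0],[-0.697,0.12,0,0]]'
python3 - <<'E'
from h import *
print(rows([.648,.062,.143],np.pi/2), robot.get_obs()['position'])
s=snap('side');cv2.imwrite('pics/v8.png',cv2.resize(s['frame'][70:230,150:350,::-1],(600,480),interpolation=cv2.INTER_CUBIC))
E
```

```text
time: 14.28
position: [0.6466, 0.0624, 0.2238]
tool_rot: [0.0, 1.0, 0.0, -0.003]
ft_force: [-0.5, -0.7, -0.6]
grip_width: 0.0155
grip_force: 50.0
(array([-0.0062, -0.0014,  0.2693]), np.float64(-0.0)) [0.64664554 0.06239022 0.22380121]
```

View pics/v8.png

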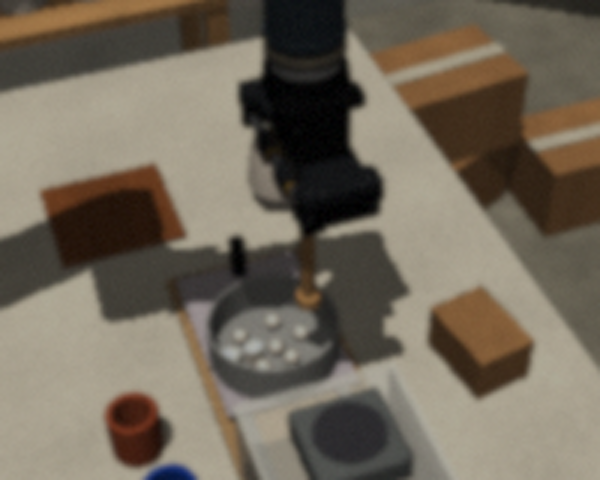

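The stirrer hangs upright over the far side of the pan (foot at crop (297,308)), so I'm lowering it.

```bash
python3 -m handwheel '[[0,0,0.08,0],[0,0,0.16,0],[0,0,0.22,0],[0,0,0.265,0],[0,0,0.265,0],[0,0,0.265,0]]'
python3 -c "
from h import *
print(rows([.607+.041,.062,.143],np.pi/2));print(rows([.607,.087,.143],np.pi/2))
import numpy as np
print(robot.get_obs()['moment'])"
```

```text
time: 14.83
position: [0.6461, 0.0623, 0.1466]
tool_rot: [0.0, 1.0, 0.0, -0.002]
ft_force: [-0.2, 0.7, -0.2]
grip_width: 0.0153
grip_force: 50.0
(array([-0.0064, -0.0011,  0.012 ]), np.float64(-0.0001))
(array([0.1303, 0.0821, 0.0126]), np.float64(-0.0001))
[ 0.0740867  -0.02846316 -0.0083821 ]
```

```bash
python3 -m handwheel '[[0.01,0.05,0.01,0],[0.023,0.082,0.01,0],[0.03,0.119,0.01,0],[0.048,0.151,0.01,0],[0.077,0.175,0.01,0],[0.111,0.187,0.01,0],[0.149,0.187,0.01,0],[0.184,0.175,0.01,0],[0.212,0.151,0.01,0],[0.231,0.119,0.01,0],[0.237,0.082,0.01,0],[0.231,0.045,0.01,0]]'
python3 - <<'E'
from h import *
o=robot.get_obs();print(o['ft_force'],o['moment'],rows([.607,.087,.143],np.pi/2))
s=snap('side');cv2.imwrite('pics/v9.png',cv2.resize(s['frame'][100:220,170:320,::-1],(600,480),interpolation=cv2.INTER_CUBIC))
E
```

```text
time: 15.83
position: [0.5795, 0.0757, 0.145]
tool_rot: [0.0, 1.0, 0.0, 0.001]
ft_force: [2.4, -0.3, -0.5]
grip_width: 0.0147
grip_force: 50.0
[ 2.40010682 -0.30358743 -0.45149332] [ 0.18155453 -0.30733701 -0.02209713] (array([-0.0918,  0.0377,  0.0071]), np.float64(-0.0))
```

View pics/v9.png

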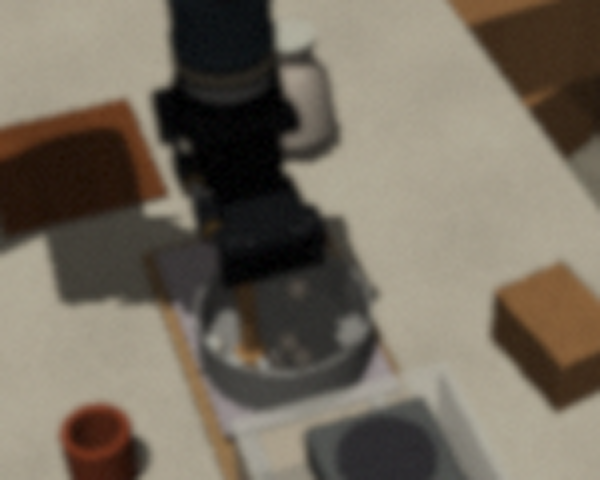

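```bash
python3 -m handwheel '[[-0.019,-0.032,0,0],[-0.047,-0.056,0,0],[-0.082,-0.068,0,0],[-0.12,-0.068,0,0],[-0.154,-0.056,0,0],[-0.183,-0.032,0,0],[-0.201,0,0,0],[-0.208,0.02,0,0],[-0.208,0.037,0,0],[-0.201,0.074,0,0],[-0.183,0.106,0,0],[-0.154,0.13,0,0],[-0.12,0.142,0,0],[-0.082,0.142,0,0],[-0.047,0.13,0,0],[-0.019,0.106,0,0],[0,0.074,0,0],[0.006,0.037,0,0],[0,0,0,0]]'
python3 - <<'E'
from h import *
o=robot.get_obs();print(o['ft_force'],o['moment'],rows([.607,.087,.143],np.pi/2))
s=snap('side');cv2.imwrite('pics/v10.png',cv2.resize(s['frame'][100:220,170:320,::-1],(600,480),interpolation=cv2.INTER_CUBIC))
E
```

```text
time: 17.47
position: [0.5783, 0.0755, 0.1449]
tool_rot: [-0.0, 1.0, 0.0, 0.0]
ft_force: [-0.4, -0.4, -1.0]
grip_width: 0.015
grip_force: 50.0
[-0.4380099  -0.36991868 -0.98507424] [ 0.03816113 -0.00820432 -0.02458949] (array([-0.0956,  0.0382,  0.0063]), np.float64(0.0001))
```

View pics/v10.png

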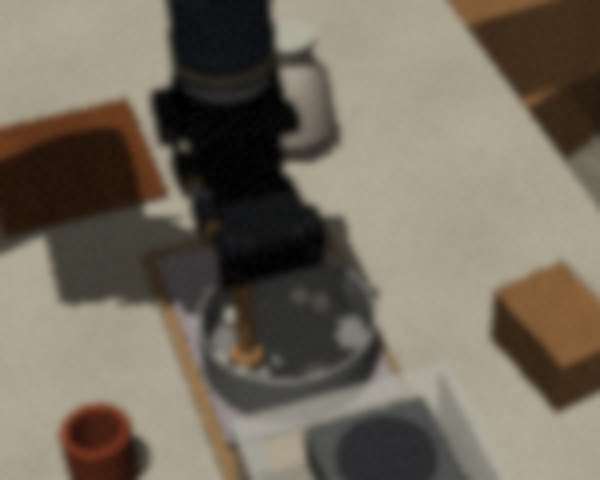

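The stirrer is still upright with its foot among the media (crop (353,245)). I'll finish the second turn and lift out.

```bash
python3 -m handwheel '[[-0.019,-0.032,0,0],[-0.047,-0.056,0,0],[-0.082,-0.068,0,0],[-0.12,-0.068,0,0],[-0.154,-0.056,0,0],[-0.183,-0.032,0,0],[-0.201,0,0,0],[-0.208,0.02,0,0],[-0.215,0.037,0,0],[-0.215,0.04,0,0],[-0.215,0.04,0,0],[-0.215,0.04,0,0]]'
python3 -m handwheel '[[0,0,-0.04,0],[0,0,-0.1,0],[0,0,-0.2,0],[0,0,-0.3,0],[0,0,-0.3,0],[0,0,-0.3,0]]'
python3 - <<'E'
from h import *
o=robot.get_obs();print(o['position'],rows([.4393,.0263,.2332],np.pi/2))
s=snap('side');t=snap('top')
im=np.hstack([cv2.resize(t['frame'][150:270,130:290,::-1],(400,300)),cv2.resize(s['frame'][90:240,150:350,::-1],(400,300))])
cv2.imwrite('pics/v11.png',im)
E
```

```text
time: 18.52
position: [0.6429, 0.0878, 0.1444]
tool_rot: [-0.0, 1.0, -0.0, -0.0]
ft_force: [-0.2, -0.9, -0.7]
grip_width: 0.0149
grip_force: 50.0
time: 19.02
position: [0.6449, 0.0875, 0.2379]
tool_rot: [0.0, 1.0, -0.0, 0.003]
ft_force: [-0.3, 0.2, -0.4]
grip_width: 0.0154
grip_force: 50.0
[0.64486624 0.08747903 0.23792356] (array([ 0.6852, -0.2043,  0.0115]), np.float64(-0.0001))
```

View pics/v11.png

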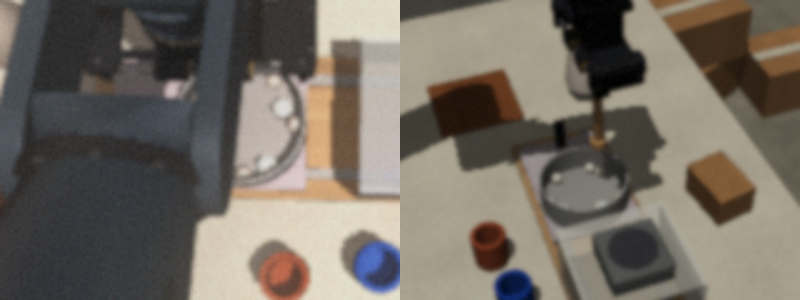

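```bash
python3 -m handwheel '[[0.1,-0.03,0,0],[0.2,-0.06,0,0],[0.32,-0.1,0,0],[0.44,-0.13,0,0],[0.56,-0.17,0,0],[0.65,-0.195,0,0],[0.685,-0.204,0,0],[0.685,-0.204,0,0],[0.685,-0.204,0,0],[0.685,-0.204,0,0]]'
python3 - <<'E'
from h import *
o=robot.get_obs();p=o['position'];print(p,rows([.4393,.0263,.2332],np.pi/2))
s=snap('side');t=snap('top')
foot=p+[-.002,0,-.1132];tip=p+[0,0,-.008]
print('foot',proj(s,foot),'tip',proj(s,tip),'cup rim',proj(s,[.437,.0263,.06]))
im=cv2.resize(s['frame'][100:260,120:320,::-1],(800,640),interpolation=cv2.INTER_CUBIC)
for q,c in((foot,(0,0,255)),(tip,(0,255,0)),([.4371,.0263,.06],(255,0,0))):
    r=(proj(s,q)-[100,120])*4+1.5;cv2.circle(im,(int(r[1]),int(r[0])),3,c,-1)
cv2.imwrite('pics/v12.png',im[40:640])
E
```

```text
time: 19.95
position: [0.4402, 0.0265, 0.2345]
tool_rot: [0.0, 1.0, -0.0, 0.001]
ft_force: [0.2, 0.7, -0.1]
grip_width: 0.015
grip_force: 50.0
[0.44016052 0.02653743 0.23454459] (array([ 0.0029, -0.0008,  0.0045]), np.float64(-0.0001))
foot [193.91094401 190.23058195] tip [168.08340525 185.13100574] cup rim [207.34008095 192.89127783]
```

View pics/v12.png

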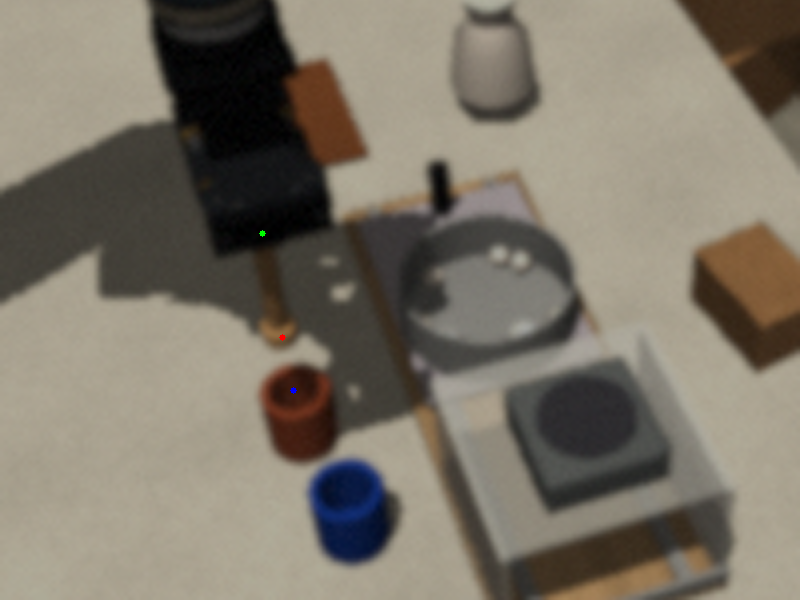

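The foot (crop (335,277)) hangs within about 4 mm of its expected place and nearly over the cup (388,297). I'll shift it 2 mm farther from the robot and lower it in stages.

```bash
python3 -m handwheel '[[-0.007,-0.002,0.08,0],[-0.007,-0.002,0.16,0],[-0.007,-0.002,0.2,0],[-0.007,-0.002,0.22,0],[-0.007,-0.002,0.24,0],[-0.007,-0.002,0.25,0],[-0.007,-0.002,0.25,0]]'
```

```text
time: 20.63
position: [0.4405, 0.0261, 0.1592]
tool_rot: [0.0, 1.0, 0.0, 0.0]
ft_force: [-1.0, 0.5, -1.1]
grip_width: 0.015
grip_force: 50.0
```

```bash
python3 -m handwheel '[[0,0,0.04,0],[0,0,0.08,0],[0,0,0.11,0],[0,0,0.125,0],[0,0,0.125,0],[0,0,0.125,0]]'
```

```text
time: 21.13
position: [0.4405, 0.026, 0.1224]
tool_rot: [0.0, 1.0, -0.0, 0.0]
ft_force: [0.1, 0.2, -1.3]
grip_width: 0.015
grip_force: 50.0
```

```bash
python3 -m handwheel '[[0,0,0.007,0],[0,0,0.007,0],[0,0,0.007,0]]'
python3 -m handwheel '[[0,0,0,0],[0,0,0,0],[0,0,0,0],[0,0,0,0],[0,0,0,0],[0,0,0,0],[0,0,-0.1,0],[0,0,-0.2,0],[0,0,-0.3,0],[0,0,-0.4,0],[0,0,-0.4,0],[0,0,-0.4,0]]' 50
python3 - <<'E'
from h import *
p=robot.get_obs()['position']
c,n=np.cos(-.021),np.sin(-.021)
h=np.array([.607-n*.137+0, .087+c*.137]);print('handle',h)
print(rows([h[0],h[1]+.035,.2],0), rows([h[0],h[1]+.035,.2],np.pi/2),p)
E
```

```text
time: 21.38
position: [0.4403, 0.026, 0.1202]
tool_rot: [0.0, 1.0, -0.0, 0.0]
ft_force: [-0.5, -0.2, -0.9]
grip_width: 0.015
grip_force: 50.0
time: 22.38
position: [0.4411, 0.0259, 0.2414]
tool_rot: [0.0, 1.0, -0.0, 0.002]
ft_force: [-0.7, -0.1, -0.2]
grip_width: 0.0435
grip_force: 0.0
handle [0.60987679 0.22396979]
(array([-0.5619,  0.7771,  0.1397]), np.float64(0.25)) (array([-0.5619,  0.7771,  0.1397]), np.float64(-0.0)) [0.44108514 0.02592375 0.24136735]
```

```bash
python3 -m handwheel '[[-0.05,0.1,0,0.02],[-0.15,0.22,0,0.04],[-0.25,0.35,0,0.06],[-0.35,0.5,0,0.08],[-0.45,0.63,0,0.1],[-0.55,0.787,0,0.12],[-0.562,0.787,0,0.14],[-0.562,0.787,0,0.16],[-0.562,0.787,0,0.18],[-0.562,0.787,0,0.2],[-0.562,0.787,0,0.22],[-0.562,0.787,0,0.24],[-0.562,0.787,0,0.25],[-0.562,0.787,0,0.25],[-0.562,0.787,0,0.25],[-0.562,0.787,0,0.25]]' 0 30
python3 - <<'E'
from h import *
o=robot.get_obs();print(o['q'].round(2),R.from_quat(o['tool_rot']).as_matrix().round(3))
print(rows([.609,.262,.063],0))
s=snap('side','s13.png');t=snap('top','t13.png')
im=np.hstack([cv2.resize(t['frame'][150:270,90:250,::-1],(400,300)),cv2.resize(s['frame'][90:240,150:350,::-1],(400,300))])
cv2.imwrite('pics/v13.png',im)
E
```

```text
time: 23.72
position: [0.6082, 0.2619, 0.2385]
tool_rot: [0.706, 0.708, -0.001, -0.001]
ft_force: [0.4, 0.1, -0.1]
grip_width: 0.0004
grip_force: 0.0
[ 0.24  0.57  1.32 -0.    1.25  0.24] [[-0.002  1.    -0.002]
 [ 1.     0.002 -0.001]
 [-0.001 -0.002 -1.   ]]
(array([0.0006, 0.0041, 0.585 ]), np.float64(0.0003))
```

View pics/v13.png

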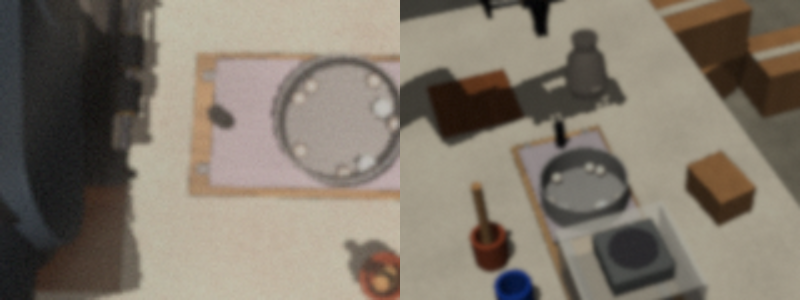

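The view shows the stirrer standing in the terracotta cup (right crop (225,485)), with all media in the pan. The carriage has crept about 10 mm toward home during the stir. Next I go down beside the handle.

```bash
python3 -m handwheel '[[0,0,0.12,0],[0,0,0.24,0],[0,0,0.36,0],[0,0,0.48,0],[0,0,0.58,0],[0,0,0.58,0],[0,0,0.58,0]]'
python3 -m handwheel '[[-0.02,0,0,0],[-0.04,0,0,0],[-0.06,0,0,0],[-0.08,0,0,0],[-0.1,0,0,0],[-0.12,0,0,0],[-0.14,0,0,0],[-0.16,0,0,0]]'
```

```text
time: 24.4
position: [0.6075, 0.2618, 0.0643]
tool_rot: [0.707, 0.707, -0.002, -0.001]
ft_force: [0.2, 0.1, 0.3]
grip_width: 0.0005
grip_force: 0.0
time: 25.07
position: [0.6096, 0.2168, 0.0677]
tool_rot: [0.708, 0.706, 0.003, -0.001]
ft_force: [-0.3, 9.1, 2.7]
grip_width: 0.0006
grip_force: 4.5
```

```bash
python3 -m handwheel '[[-0.03,0,0,0],[-0.06,0,0,0],[-0.09,0,0,0],[-0.12,-0.002,0.005,0],[-0.15,-0.003,0.01,0],[-0.18,-0.004,0.01,0],[-0.21,-0.005,0.01,0],[-0.24,-0.006,0.01,0],[-0.27,-0.007,0.01,0],[-0.3,-0.008,0.01,0],[-0.33,-0.009,0.01,0],[-0.36,-0.01,0.01,0],[-0.39,-0.01,0.01,0],[-0.42,-0.011,0.01,0],[-0.45,-0.012,0.01,0],[-0.48,-0.013,0.01,0],[-0.51,-0.014,0.01,0],[-0.54,-0.015,0.01,0]]'
```

```text
time: 26.57
position: [0.6092, 0.0539, 0.0656]
tool_rot: [0.708, 0.706, 0.006, 0.003]
ft_force: [5.8, 9.6, 3.5]
grip_width: 0.0003
grip_force: 5.4
```

```bash
python3 -m handwheel '[[-0.02,-0.005,0,0],[-0.04,-0.005,0,0],[-0.06,-0.005,0,0],[-0.07,-0.005,0,0],[-0.07,-0.005,0,0]]'
python3 -m handwheel '[[-0.01,0,0,0],[-0.02,0,0,0],[-0.02,0,0,0]]'
python3 -m handwheel '[[-0.01,0,0,0],[-0.01,0,0,0]]'
```

```text
time: 26.98
position: [0.6088, 0.0316, 0.0656]
tool_rot: [0.708, 0.706, 0.006, 0.005]
ft_force: [7.2, 5.2, 1.8]
grip_width: 0.0004
grip_force: 4.1
time: 27.23
position: [0.6087, 0.026, 0.0657]
tool_rot: [0.708, 0.706, 0.006, 0.004]
ft_force: [6.7, 7.7, 2.0]
grip_width: 0.0004
grip_force: 4.6
time: 27.4
position: [0.6087, 0.024, 0.0657]
tool_rot: [0.708, 0.706, 0.006, 0.004]
ft_force: [6.7, 10.3, 2.6]
grip_width: 0.0005
grip_force: 6.3
```

```bash
python3 -m handwheel '[[-0.01,0,0,0],[-0.01,0,0,0]]'
python3 -m handwheel '[[-0.01,0,0,0],[-0.01,0,0,0]]'
python3 -m handwheel '[[-0.01,0,0,0],[-0.01,0,0,0]]'
```

```text
time: 27.57
position: [0.6087, 0.0238, 0.0657]
tool_rot: [0.709, 0.705, 0.008, 0.002]
ft_force: [9.1, 18.7, 2.5]
grip_width: 0.0005
grip_force: 10.6
time: 27.73
position: [0.6087, 0.0236, 0.0658]
tool_rot: [0.709, 0.705, 0.01, 0.001]
ft_force: [9.2, 28.0, 4.5]
grip_width: 0.0006
grip_force: 14.8
time: 27.9
position: [0.6087, 0.0235, 0.0658]
tool_rot: [0.71, 0.704, 0.011, -0.0]
ft_force: [10.4, 35.4, 4.0]
grip_width: 0.0006
grip_force: 18.9
```

```bash
python3 -m handwheel '[[0.08,0,0,0],[0.13,0,0,0],[0.13,0,0,0],[0.13,0,-0.15,0],[0.13,0,-0.3,0],[0.13,0,-0.45,0],[0.13,0,-0.6,0],[0.13,0,-0.6,0],[0.13,0,-0.6,0]]'
python3 -m handwheel '[[-0.14,0,0,0],[-0.28,0,0,0],[-0.42,-0.1,0,0],[-0.56,-0.2,0,0],[-0.7,-0.3,0,0],[-0.84,-0.43,0,0],[-0.98,-0.43,0,0],[-0.98,-0.43,0,0],[-0.98,-0.43,0,0]]'
python3 - <<'E'
from h import *
print(robot.get_obs()['position'],rows([.4797,-.3322,.12],0))
s=snap('side','s14.png');t=snap('top','t14.png')
im=np.hstack([cv2.resize(t['frame'][150:270,200:360,::-1],(400,300)),cv2.resize(s['frame'][110:260,150:350,::-1],(400,300))])
cv2.imwrite('pics/v14.png',im)
E
```

```text
time: 28.65
position: [0.6057, 0.0504, 0.2488]
tool_rot: [0.708, 0.707, 0.004, 0.005]
ft_force: [-0.5, 0.5, 0.9]
grip_width: 0.0007
grip_force: 0.0
time: 29.4
position: [0.4703, -0.2492, 0.2419]
tool_rot: [0.71, 0.704, -0.002, 0.001]
ft_force: [1.2, 1.0, 0.4]
grip_width: 0.0009
grip_force: 0.0
[ 0.47030866 -0.24915559  0.24185385] (array([-0.2752,  0.0343,  0.4071]), np.float64(-0.0013))
```

View pics/v14.png

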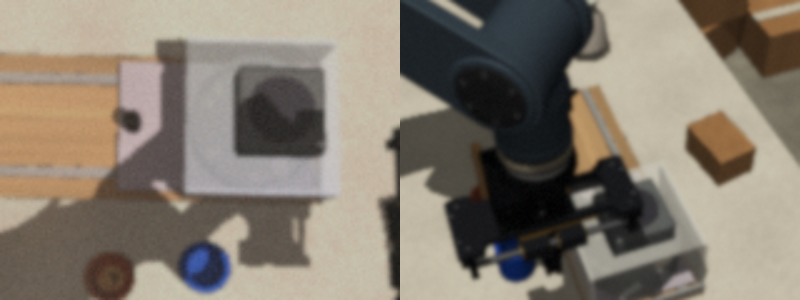

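The pan is home under the hood: the handle (left crop (120,127)) is outside the mouth with the pan outline visible under the roof. The stirrer is in the terracotta cup. Now the keys, left first.

```bash
python3 -m handwheel '[[-0.1,0.01,0,0],[-0.2,0.03,0,0],[-0.275,0.034,0,0],[-0.275,0.034,0.1,0],[-0.275,0.034,0.22,0],[-0.275,0.034,0.34,0],[-0.275,0.034,0.46,0],[-0.275,0.034,0.56,0],[-0.275,0.034,0.6,0],[-0.275,0.034,0.6,0],[-0.275,0.034,0.6,0]]' 0 20
python3 -c "
from h import *
print(rows([.4797,-.3322,.045],0))"
```

```text
time: 30.42
position: [0.484, -0.3234, 0.0627]
tool_rot: [0.707, 0.707, 0.0, -0.001]
ft_force: [-0.7, 0.1, -0.4]
grip_width: 0.0005
grip_force: 0.0
(array([-0.0295, -0.0142,  0.0591]), np.float64(0.0002))
```

```bash
python3 -m handwheel '[[-0.029,-0.014,0,0],[-0.029,-0.014,0,0],[-0.029,-0.014,0.02,0],[-0.029,-0.014,0.03,0],[-0.029,-0.014,0.03,0]]'
python3 -m handwheel '[[0,0,0.01,0],[0,0,0.01,0]]'
python3 -m handwheel '[[0,0,0.01,0],[0,0,0.01,0]]'
```

```text
time: 30.83
position: [0.4809, -0.3351, 0.0549]
tool_rot: [0.707, 0.707, -0.0, 0.003]
ft_force: [1.0, -2.9, 4.5]
grip_width: 0.0007
grip_force: 2.2
time: 31.0
position: [0.481, -0.3352, 0.0542]
tool_rot: [0.707, 0.707, -0.0, 0.003]
ft_force: [-1.8, -1.4, 15.7]
grip_width: 0.0002
grip_force: 8.3
time: 31.17
position: [0.4811, -0.3352, 0.0538]
tool_rot: [0.707, 0.707, -0.001, 0.003]
ft_force: [-5.0, 1.0, 33.8]
grip_width: 0.0005
grip_force: 16.7
```

Run:
```python
from h import *
t=snap('top');s=snap('side')
for n,a,b in (('L',(246,373.25),(481,383)),('B',(243,393),(511,400)),('R',(203+147/4,338+299/4),(543,418))):
    b=(b[0]/1.5625,b[1]/1.5625); print(n,tri([t,s],[a,b]).round(4), [ray(t,a,z).round(4)[:2].tolist() for z in(.04,.05)], [ray(s,b,z).round(4)[:2].tolist() for z in (.04,.05)])
```

```text
L [ 0.4812 -0.3282  0.0494] [[0.4796, -0.3309], [0.4795, -0.3278]] [[0.484, -0.3243], [0.4829, -0.3286]]
B [ 0.4899 -0.3826  0.0493] [[0.4884, -0.3859], [0.4882, -0.3821]] [[0.4928, -0.3794], [0.4916, -0.383]]
R [ 0.4988 -0.4368  0.0501] [[0.498, -0.4409], [0.4976, -0.4366]] [[0.5013, -0.4338], [0.5, -0.4369]]
```

```bash
python3 -m handwheel '[[0,0,-0.03,0],[0,0,-0.07,0],[0.024,0,-0.07,0],[0.024,0,-0.07,0],[0.024,0,-0.07,0]]'
python3 -m handwheel '[[0,0,0.02,0],[0,0,0.03,0],[0,0,0.03,0]]'
python3 -m handwheel '[[0,0,0.01,0],[0,0,0.01,0]]'
python3 -m handwheel '[[0,0,0.01,0],[0,0,0.01,0]]'
python3 -m handwheel '[[0,0,0.01,0],[0,0,0.01,0]]'
```

```text
time: 31.68
position: [0.4787, -0.3242, 0.068]
tool_rot: [0.707, 0.707, 0.0, -0.002]
ft_force: [0.9, 0.0, -0.2]
grip_width: 0.0004
grip_force: 0.0
time: 31.93
position: [0.4792, -0.3253, 0.0584]
tool_rot: [0.707, 0.707, 0.0, -0.001]
ft_force: [0.2, 0.1, 2.7]
grip_width: 0.0003
grip_force: 1.2
time: 32.1
position: [0.4793, -0.3254, 0.0562]
tool_rot: [0.707, 0.707, 0.0, -0.001]
ft_force: [0.5, 1.6, 3.2]
grip_width: 0.0006
grip_force: 1.9
time: 32.27
position: [0.4793, -0.3254, 0.0544]
tool_rot: [0.707, 0.707, 0.0, -0.001]
ft_force: [-0.5, 1.7, 6.0]
grip_width: 0.0002
grip_force: 3.2
time: 32.43
position: [0.4793, -0.3254, 0.054]
tool_rot: [0.707, 0.707, -0.0, -0.0]
ft_force: [-4.8, 5.7, 23.8]
grip_width: 0.0007
grip_force: 11.9
```

```bash
python3 -m handwheel '[[0,0,-0.05,0],[0,0,-0.12,0],[0,0,-0.12,0],[-0.12,0.02,-0.12,0],[-0.24,0.04,-0.12,0],[-0.371,0.065,-0.12,0],[-0.371,0.065,-0.12,0],[-0.371,0.065,-0.12,0],[-0.371,0.065,-0.12,0]]'
python3 -c "
from h import *
print(rows([.499,-.4368,.06],0))"
```

```text
time: 33.18
position: [0.498, -0.4362, 0.0854]
tool_rot: [0.707, 0.707, 0.0, -0.002]
ft_force: [0.6, 0.4, 0.4]
grip_width: 0.0004
grip_force: 0.0
(array([-0.0021,  0.0035,  0.0846]), np.float64(-0.0002))
```

```bash
python3 -m handwheel '[[0,0,0.04,0],[0,0,0.08,0],[0,0,0.09,0],[0,0,0.09,0]]'
python3 -m handwheel '[[0,0,0.01,0],[0,0,0.01,0]]'
python3 -m handwheel '[[0,0,0.01,0],[0,0,0.01,0]]'
python3 -m handwheel '[[0,0,0.01,0],[0,0,0.01,0]]'
```

```text
time: 33.52
position: [0.4982, -0.4349, 0.0581]
tool_rot: [0.707, 0.707, 0.0, -0.002]
ft_force: [-0.9, 3.6, 3.5]
grip_width: 0.0003
grip_force: 1.3
time: 33.68
position: [0.4986, -0.4358, 0.0565]
tool_rot: [0.707, 0.707, 0.0, -0.001]
ft_force: [-0.7, 2.7, 3.4]
grip_width: 0.0005
grip_force: 1.8
time: 33.85
position: [0.499, -0.4364, 0.0545]
tool_rot: [0.707, 0.707, 0.0, -0.001]
ft_force: [-1.3, 3.0, 4.3]
grip_width: 0.0007
grip_force: 2.4
time: 34.02
position: [0.499, -0.4365, 0.0542]
tool_rot: [0.707, 0.707, 0.0, -0.0]
ft_force: [-3.8, 6.0, 18.3]
grip_width: 0.0003
grip_force: 9.3
```

Right key is bottomed. Now the big key at (.490,-.3826).

```bash
python3 -m handwheel '[[0,0,-0.05,0],[0,0,-0.11,0],[0,0,-0.11,0],[0.1,-0.015,-0.11,0],[0.179,-0.03,-0.11,0],[0.179,-0.03,-0.11,0],[0.179,-0.03,-0.11,0],[0.179,-0.03,-0.11,0]]'
python3 -m handwheel '[[0,0,0.04,0],[0,0,0.08,0],[0,0,0.09,0],[0,0,0.09,0]]'
python3 -m handwheel '[[0,0,0.01,0],[0,0,0.01,0]]'
python3 -m handwheel '[[0,0,0.01,0],[0,0,0.01,0]]'
python3 -m handwheel '[[0,0,0.01,0],[0,0,0.01,0]]'
```

```text
time: 34.68
position: [0.4906, -0.3844, 0.0836]
tool_rot: [0.707, 0.707, -0.0, 0.001]
ft_force: [0.6, 0.0, 0.1]
grip_width: 0.0004
grip_force: 0.0
time: 35.02
position: [0.4901, -0.3845, 0.0556]
tool_rot: [0.707, 0.707, -0.0, 0.0]
ft_force: [-0.2, -1.9, 4.3]
grip_width: 0.0006
grip_force: 2.0
time: 35.18
position: [0.4902, -0.3845, 0.0546]
tool_rot: [0.707, 0.707, -0.0, 0.001]
ft_force: [-1.1, -1.5, 4.7]
grip_width: 0.0008
grip_force: 2.4
time: 35.35
position: [0.4902, -0.3846, 0.0542]
tool_rot: [0.707, 0.707, -0.001, 0.001]
ft_force: [-3.3, 1.3, 18.2]
grip_width: 0.0006
grip_force: 9.4
time: 35.52
position: [0.4902, -0.3846, 0.0539]
tool_rot: [0.707, 0.707, -0.001, 0.001]
ft_force: [-6.7, 3.5, 33.5]
grip_width: 0.0001
grip_force: 16.8
```

```bash
python3 -m handwheel '[[0,0,-0.1,0],[0,0,-0.25,0],[0,0,-0.45,0],[0,0,-0.6,0],[0,0,-0.6,0],[0,0,-0.6,0],[0,0,-0.6,0],[0,0,-0.6,0],[0,0,-0.6,0]]'
python3 - <<'E'
from h import *
t=snap('top');s=snap('side')
print('handle',ray(t,(195,249.5),.075))
for c in('top','side'):print(c,{l:[(np.round(x['point'],1).tolist(),round(x['conf'],2)) for x in vision.look_for(c,l)] for l in('stirrer','handle_top','hex0','carton','vase_tall')})
print('exp stirrer mid',proj(s,[.438,.026,.12]),'handle',proj(t,[.605,.004,.05]),proj(s,[.605,.004,.05]))
E
```

```text
time: 36.27
position: [0.4889, -0.3822, 0.2256]
tool_rot: [0.707, 0.707, 0.0, -0.002]
ft_force: [-0.5, 0.5, -0.4]
grip_width: 0.0002
grip_force: 0.0
handle [0.61379958 0.01261714 0.075     ]
top {'stirrer': [([260.3, 244.5], 0.52)], 'handle_top': [([198.8, 259.5], 0.77)], 'hex0': [], 'carton': [([127.4, 252.7], 0.81), ([203.3, 261.5], 0.52), ([235.5, 410.1], 0.43)], 'vase_tall': [([156.6, 124.4], 0.97)]}
side {'stirrer': [([223.4, 277.7], 0.54)], 'handle_top': [([242.9, 275.6], 0.59), ([306.6, 246.8], 0.54)], 'hex0': [], 'carton': [([181.6, 309.9], 0.77)], 'vase_tall': [([117.6, 241.7], 0.64)]}
exp stirrer mid [194.35657778 190.28828918] handle [199.49694674 252.73358866] [199.70450316 247.11877446]
```

Run:
```python
from h import *
t=snap('top','t15.png')
a=cv2.imread('pics/top0.png').max(2);b=cv2.imread('pics/t15.png').max(2)
def cen(m,r0,r1,c0,c1):
    y,x=np.nonzero(m[r0:r1,c0:c1]<75);return np.array([y.mean()+r0,x.mean()+c0]),len(y)
ca,na=cen(a,188,206,165,184);cb,nb=cen(b,186,208,243,260)
print(ca,na,cb,nb,ray(t,ca,.05),ray(t,cb,.05),ray(t,cb,.05)-ray(t,ca,.05))
print(b[186:208,243:262:1])
```

```text
[197.5 177. ] 2 [197.97368421 251.76315789] 38 [0.60864403 0.21742537 0.05      ] [0.6092979  0.00677888 0.05      ] [ 0.00065387 -0.21064648  0.        ]
[[176 176 173 159 142 155 173 177 176 175 175 176 172 174 173 175 174 175
  175]
 [181 180 177 162 145 154 169 173 175 170 172 175 176 174 174 175 175 178
  174]
 [181 174 178 167 140 156 171 174 172 175 175 172 177 172 174 174 177 173
  176]
 [180 177 175 162 146 158 168 177 177 173 175 174 171 174 173 179 172 177
  176]
 [174 177 171 164 142 157 173 172 172 171 174 174 177 172 176 176 176 177
  177]
 [179 183 175 165 142 154 171 171 176 177 175 177 177 174 172 174 172 175
  174]
 [180 174 172 152 126 140 157 163 175 172 171 169 175 174 172 176 177 178
  175]
 [182 171 155 127 111 107 121 142 148 150 151 162 169 178 173 173 177 170
  173]
 [179 166 140 105  88  87  94 100 103 102 102 125 148 168 170 171 175 178
  177]
 [176 159 130  98  87  82  77  61  60  56  63  81 117 156 173 178 172 174
  181]
 [177 154 119  95  87  78  66  56  51  49  50  53  94 137 167 173 173 181
  175]
 [176 159 127  98  86  77  65  53  51  41  55  50  84 127 164 176 179 175
  179]
 [177 169 144 108  92  81  63  54  49  47  52  56  78 123 161 176 177 177
  182]
 [177 170 159 136 111  94  71  53  49  54  49  47  67 122 158 175 173 179
  183]
 [177 179 176 158 134 111  92  64  49  44  49  51  82 131 163 175 176 177
  178]
 [178 173 176 160 146 147 125  90  68  49  52  57  97 147 174 180 179 178
  179]
 [180 175 175 154 150 160 158 137 109  88  83  90 128 165 172 182 180 177
  182]
 [176 177 168 143 138 164 171 166 154 142 135 141 158 174 180 180 175 179
  181]
 [175 174 161 133 134 164 179 180 176 168 171 171 176 181 180 175 184 181
  180]
 [174 175 160 135 143 163 175 181 182 178 181 180 183 176 180 181 182 181
  180]
 [175 172 160 140 142 169 177 174 175 177 179 176 180 176 178 182 179 178
  177]
 [180 177 160 141 152 170 177 180 176 180 176 181 181 178 184 181 182 181
  181]]
```

Run:
```python
from h import *
t=snap('top')
a=cv2.imread('pics/top0.png').astype(int);b=cv2.imread('pics/t15.png').astype(int)
for r0,r1 in((180,186),(204,212)):
    # plate is bluish: blue channel minus others step
    pa=a[r0:r1,:,0].mean(0);pb=b[r0:r1,:,0].mean(0)
    print('a',pa[164:182].round(0));print('b',pb[240:256].round(0))
```

```text
a [140. 140. 139. 129. 112. 101.  99. 103. 107. 125. 135. 137. 137. 138.
 139. 138. 138. 138.]
b [116. 115. 116. 116. 115. 115. 106. 108. 135. 152. 155. 154. 156. 156.
 154. 155.]
a [137. 132. 114. 100.  96.  95. 108. 127. 139. 140. 140. 139. 141. 140.
 140. 141. 141. 142.]
b [ 97.  97.  96.  98.  98.  90.  94. 127. 152. 159. 161. 160. 160. 159.
 161. 161.]
```

The plate edge has moved 75.8 px, about 219 mm, and the push ended against a hard stop, so the pan is home. The stirrer was detected in its cup, the keys are released and the arm is clear.

```bash
python3 -c "
from h import *
print(job.hand_in())"
```

```text
the job is handed in; nothing more can be done
None
```

I handed the job in at about 36 s robot time: both hexes are in the pan, it was stirred two turns counter-clockwise, the stirrer is back in the terracotta cup, the pan is home at about 219 mm, and the keys were pressed left, right, big (left twice, to centre it); the hand-in gave no verdict.

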